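# Mount a sharpening wheel on its spindle

### The job

Mount the sharpening wheel on the upright spindle of the grey sharpening head: first the stone wheel, flat down on the flange, then the square clamp plate with its hub upwards, turned until its square hole drops over the spindle's square and it lies fully home on the wheel, and last the round cap over the spindle's tip, open side down, fully home on the clamp's hub. Set each part down under control and press only lightly (well under 50 N), let go of everything, and leave the other things on the bench as they are.

Things in the scene. Friction and masses are not known exactly. Their poses are not given: they have to be found in the camera images.
- spindle_seat (a point): centre of the top of the sharpening head's flange (46 mm across), 100 mm above the bench, on the spindle's axis; z up, x and y those of the housing. Heights above it: round boss 28 mm across up to 10 mm; the spindle's square, 20 x 20 mm, from 10 to 30; round tip 18 mm across from 30 to 54, its last 3 mm tapered to 12 mm. The yaw of the square is unknown and NOT given here: feel (or see) it.
- wheel_centre (a point): stone sharpening wheel, a ring lying flat: 60 mm outside, 31 mm bore, 16 mm thick, about 0.1 kg; the point is its centre, 8 mm above its underside; z up. Seated on the flange its centre is 8 mm above spindle_seat.
- clamp_centre (a point): steel clamp plate, about 0.15 kg: a square plate 44 x 44 x 6 mm with a square hub 34 x 34 mm, 16 mm high, on top (22 mm in all) and a through hole 21.6 mm square, all sides along its x and y; lies plate down. The point is on the hole's axis, 11 mm above the underside; z up. Grip the hub's flats. Seated on the wheel, the point is 27 mm above spindle_seat.
- cap_centre (a point): round knurled steel cap, 36 mm across, 32 mm high, 0.1 kg, with a blind bore 20.5 mm across and 19 mm deep from below; stands open side down. The point is on its axis, 16 mm above its underside; z up. Seated on the clamp's hub its point is 54 mm above spindle_seat.
- sharpener: the fixed sharpening head: grey housing 135 mm square, 76 mm high, on a 170 mm square foot, with a 76 mm round neck under the flange; origin at the centre of its underside, 100 mm below spindle_seat. Its spindle was left turned away from the sides of the housing by an unknown angle, is stiff to turn (about 0.8 N m) and stays put under light rubbing.
- wheel: the stone wheel again, origin at the centre of its underside
- clamp: the clamp plate again, origin at the centre of its underside. It passes over the spindle's round tip at any yaw, but rests on the square's top (underside 30 mm above spindle_seat) until its sides line up with the square's to about 5 degrees, in any of four quarter turns; then it drops 14 mm onto the wheel.
- cap: the cap again, origin at the centre of its underside
- hammer: bystander, to be left alone: claw hammer, lying
- wrench: bystander, to be left alone: open-ended wrench, lying
- tin: bystander, to be left alone: round grease tin, 60 mm across, 70 mm high
- jar: bystander, to be left alone: amber glass jar, 64 mm across, 90 mm high
- brush: bystander, to be left alone: bench brush, lying
- chock: bystander, to be left alone: small wooden block 60 x 40 x 30 mm
- punch: bystander, to be left alone: steel punch, a 110 mm rod 12 mm thick, lying
There are look-alikes about, which are no part of the job. Leave any yellow look-alike of the cap alone. Leave any red look-alike of the wheel alone.

How it is judged:
By the outcome, as a careful person would: the job done as asked, in the order asked, and still so for the second after the job is handed in, with the robot touching nothing.
It also fails if it takes over 72 s, if anything falls off the work surface, if the arm or the gripper's body presses on something with over 40 N, if the wrist force passes 120 N, or if a joint passes its speed limit or range.

### The arm

A 6-joint arm with a two-finger parallel gripper is mounted at the origin on the work surface. World frame = base frame: x ahead of the robot, y to its left, z up, the work surface at z = 0. Lengths are in m, angles in degrees, forces in N, time in s.
With the tool pointing down it reaches from about 0.275 to 0.75 m from the base axis. Payload 10.2 kg.
Tool frame: the origin (TCP) lies at the very end of the fingers, on their centre line; the grasp point (between the pads) lies 19 mm behind it; z points along the fingers, y is the line along which they close (so a half turn about z gives the same grasp; the last joint's range is limited). The gripper opens to 88 mm and grips with 3 to 60 N. Pads are 18 mm wide; open, the fingers measure 123 mm over their backs; the gripper's body (75 mm by 187 mm) begins 45 mm behind the grasp point.
Start: joints at [-82.93, 17.928, 85.812, -0, 76.261, -12.8], TCP at [0.178, -0.494, 0.239] pointing down, gripper open.
Joint ranges: [-168.41, 168.41], [-55.51, 124.54], [10.69, 146.95], [-70.63, 250.63], [1, 178], [-165.06, 165.06]. Speed limits (degrees/s): [136.94, 136.94, 172.46, 180, 180, 180].

### API

Orientations are given as [roll, pitch, yaw] about the fixed x, y, z axes, in that order (R = Rz(yaw) Ry(pitch) Rx(roll)).
In Python, from rig import bot, imaging, ticket gives the robot as it stands.
- The arm moves only by the shell command python3 -m jog 'ROWS' [FORCE]. ROWS is text: rows parted by semicolons, each of 7 numbers parted by spaces: the shift along the tool's x, y, z as a fraction of full scale, then the turn, a rotation vector about the tool's x, y, z as a fraction of full scale, then the opening, from 0 (shut) to 1 (fully open). In form: tx ty tz ax ay az grip; .... A call has exactly 5 rows; each row shifts and turns the commanded pose from where the row before left it, along the tool's axes as they then stand; what a row does not reach is not made up. Full scale, the value 1, is 2.5 cm for a shift and 0.08 rad for a turn. A row lasts 1/12 s, in which the tool goes at most 41.7 mm and 7.16 degrees, less where a joint would pass 70% of its speed; a pose out of reach is approached as far as the arm can. A call with a number of a shift or a turn outside -1 to 1 is refused whole. A call with a gripper value outside its range is refused whole. The fingers move at their own pace and stop on an object; FORCE is the grip in N (left out, the last holds). Time passes only in rows, so rows that do not move let the fingers close, or fill a call up. It gives the time, the measured TCP pose, the force, the opening and the grip force at its end, in the units of the state.
- bot.read_state(): the state, without advancing time (a new reading comes with each control period).
- imaging.get_image(name): name is "scene" or "top" or "wrist"; returns the picture (420x560x3 uint8, blue, green, red); there is no depth.
- imaging.camera_model(name): a dict with "camera_matrix" (3x3 intrinsics, pixels), "dist_coeffs" ([k1, k2, p1, p2, k3] as OpenCV has them; the pictures are not rectified), "R" (3x3) and "t" (3): a world point X has camera coordinates R X + t. Camera axes: x right, y down, z forward; pixel columns grow to the right and rows downward; lengths in m; the calibration is good to about 2 mm. A picture is of the moment at which its call begins: read the wrist's pose just before it. camera_model takes no time and is no camera call; for the wrist camera it gives the pose at the moment of the call.
- ticket.finish_job(): hands the job in; it is judged then, once.
The state is a dict: "t": time; "qpos": joint angles; "joint_velocities": joint speeds; "effort": joint torques, N m; "position": TCP position; "eef_rot": TCP orientation; "ft_force": force on the tool from outside, world axes, zero at the start; "moment": the same for the moment, N m; "gripper_width": opening from 0.0 (shut) to 1.0 (fully open); "grip_force": force on a finger pad.
Only numpy, scipy, OpenCV 4.12 (cv2) and the standard library are available. Lean on these libraries where they do the work, as an engineer would, in place of code of your own. Each camera call takes 0.05 s, during which the arm holds its last target. There are 200 camera calls.

## Working session

There is one attempt and no reset: what is moved stays moved. The work goes in short steps, Python scripts to look and compute and a shell command to move; the robot and the scene stay as the last step left them, time stands still between calls to the robot, and variables do not carry over. Pictures are saved under pics/ and viewed, at most 12 in all, crops included, and the job is handed in when it is done.

```bash
ls; mkdir -p pics; python3 - <<'E'
from rig import bot, imaging
import cv2
for n in ("top","scene"):
    cv2.imwrite(f"pics/{n}0.png", imaging.get_image(n))
s=bot.read_state(); print(s)
m=imaging.camera_model("top"); print(m)
E
```

```text
pics
{'t': 0.1, 'qpos': array([-8.29297163e+01,  1.79531216e+01,  8.58487137e+01, -1.32591875e-03,
        7.62606674e+01, -1.28002507e+01]), 'joint_velocities': array([-0.01287194, -0.03475385, -0.09001437, -0.01045841, -0.03127541,
        0.0051872 ]), 'effort': array([ 4.10395834e-03, -4.02806962e+01, -2.52643150e+01,  6.95824041e-02,
        3.41895875e-02, -6.42106238e-05]), 'position': array([ 0.17839786, -0.49352883,  0.23825233]), 'eef_rot': array([-1.79938765e+02, -1.25920211e-02,  1.98708433e+01]), 'ft_force': array([-0.41658199,  0.23851953, -0.5046516 ]), 'moment': array([-0.03560642, -0.05397156, -0.03475085]), 'grip_force': 0.0, 'gripper_width': 0.9987310572643476}
{'camera_matrix': array([[440.96638633,   0.        , 278.04144105],
       [  0.        , 440.96638633, 211.91535916],
       [  0.        ,   0.        ,   1.        ]]), 'dist_coeffs': array([-0.01507451,  0.        ,  0.        ,  0.        ,  0.        ]), 'R': array([[ 0.01574318, -0.99986005, -0.00566042],
       [-0.98593319, -0.01458129, -0.16650262],
       [ 0.16639678,  0.00820208, -0.98602476]]), 't': array([-0.03085177,  0.56917031,  1.12937381])}
```

View pics/top0.png

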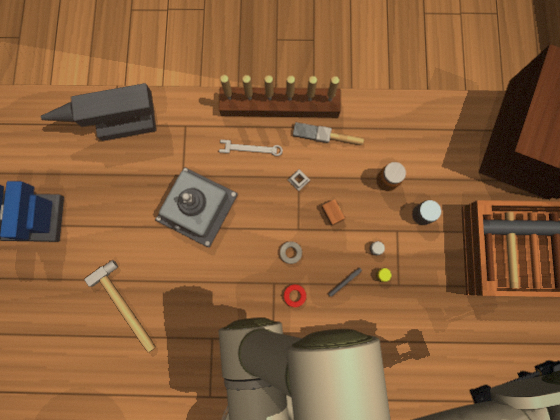

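View pics/scene0.png

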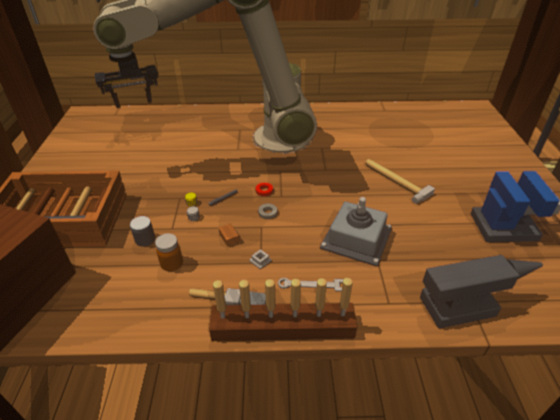

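The top view shows the head at (190,203), grey wheel (291,252), clamp (300,180) and silver cap (377,248). The red look-alike is at (295,296) and the yellow one at (385,275). The tin and jar are at (430,211) and (393,175).

```bash
cat > h.py <<'E'
import numpy as np, cv2
from rig import bot, imaging
from scipy.spatial.transform import Rotation as Ro
def cast(m, px, z):
    "pixels -> world points on plane height z"
    p=cv2.undistortPoints(np.array(px,float).reshape(-1,1,2),m["camera_matrix"],m["dist_coeffs"]).reshape(-1,2)
    d=np.c_[p,np.ones(len(p))]@m["R"]; c=-m["R"].T@m["t"]
    return c+d*((z-c[2])/d[:,2])[:,None]
def proj(m, X):
    return cv2.projectPoints(np.array(X,float).reshape(-1,3),cv2.Rodrigues(m["R"])[0],m["t"],m["camera_matrix"],m["dist_coeffs"])[0].reshape(-1,2)
def go(x,y,z,yaw):
    "shift in tool axes (full-scale units) and turn (rotvec units) to the down pose"
    s=bot.read_state(); R=Ro.from_euler("xyz",s["eef_rot"],degrees=True)
    T=Ro.from_euler("xyz",[180,0,yaw],degrees=True)
    print("shift",((R.inv().apply(np.array([x,y,z])-s["position"]))/.025).round(2),"turn",((R.inv()*T).as_rotvec()/.08).round(2))
def st():
    s=bot.read_state(); print("t",round(s["t"],2),"p",(s["position"]*1e3).round(1),"rpy",s["eef_rot"].round(2),"F",s["ft_force"].round(1),"M",s["moment"].round(2),"w",round(s["gripper_width"]*88,1),"g",round(s["grip_force"],1),"q6",s["qpos"][5].round(0))
E
python3 - <<'E'
from h import *
m=imaging.camera_model("top")
for n,p,z in (("wheel",(291,252),.016),("clamp",(300,180),.022),("cap",(377,248),.032),("flange",(190,203),.1),("tip",(185,196),.154),("red",(295,296),.016),("yel",(385,275),.03),("chock",(333,211),.03)):
    print(n,cast(m,[p],z).round(3)[0])
w=imaging.camera_model("wrist"); s=bot.read_state(); R=Ro.from_euler("xyz",s["eef_rot"],degrees=True)
print(w["camera_matrix"][0],"cam in tool",R.inv().apply(-w["R"].T@w["t"]-s["position"]).round(3), "view",R.inv().apply(w["R"][2]).round(2), "img x",R.inv().apply(w["R"][0]).round(2))
go(.40,-.03,.24,0)
E
```

```text
wheel [ 0.466 -0.059  0.016]
clamp [ 0.664 -0.081  0.022]
cap [ 0.479 -0.287  0.032]
flange [0.581 0.203 0.1  ]
tip [0.588 0.205 0.154]
red [ 0.349 -0.071  0.016]
yel [ 0.408 -0.308  0.03 ]
chock [ 0.577 -0.171  0.03 ]
[315.28035013   0.         281.47509803] cam in tool [ 0.068 -0.001 -0.146] view [-0.27  0.    0.96] img x [0. 1. 0.]
shift [ 14.64 -14.42  -0.05] turn [-0.01 -0.    4.34]
```

```bash
for i in 1 2 3 4; do python3 -m jog '.837 -.622 0 0 0 0 1;.837 -.622 0 0 0 0 1;.837 -.622 0 0 0 0 1;.837 -.622 0 0 0 0 1;.837 -.622 0 0 0 0 1' >/dev/null; done
python3 -m jog '0 0 .3 0 0 .87 1;0 0 .3 0 0 .87 1;0 0 .3 0 0 .87 1;0 0 .3 0 0 .87 1;0 0 .3 0 0 .86 1'
python3 - <<'E'
from h import *
st(); cv2.imwrite("pics/w1.png",imaging.get_image("wrist"))
E
```

```text
t: 2.18
position: [0.4662, -0.0589, 0.2006]
eef_rot: [-180.0, 0.0, -0.2]
ft_force: [-0.6, 0.8, -1.7]
gripper_width: 1.001
grip_force: 0.0
t 2.18 p [466.2 -58.9 200.6] rpy [-1.7999e+02  3.0000e-02 -2.1000e-01] F [-0.6  0.8 -1.7] M [ 0.    0.02 -0.01] w 88.1 g 0.0 q6 69.0
```

View pics/w1.png

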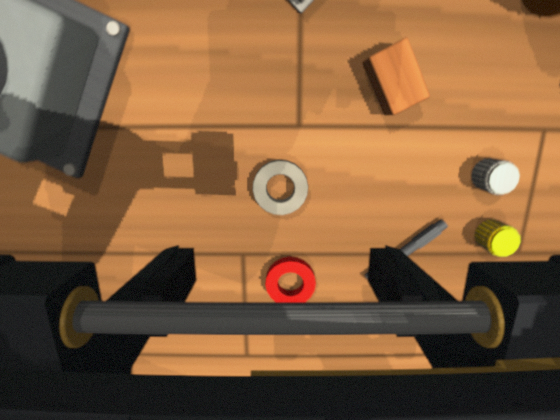

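Wrist view: the wheel is at about (280,187), the cap at (495,177), the chock at (397,77), and the head's corner is upper left. Next I measure the wheel and the cap.

```bash
cat >> h.py <<'E'
def blob(im,x0,y0,x1,y1,f):
    "largest contour of mask f(h,s,v) in the window; full-image coordinates"
    hsv=cv2.cvtColor(im,cv2.COLOR_BGR2HSV)[y0:y1,x0:x1].astype(int)
    k=f(hsv[...,0],hsv[...,1],hsv[...,2]).astype(np.uint8)*255
    c=max(cv2.findContours(k,cv2.RETR_EXTERNAL,cv2.CHAIN_APPROX_NONE)[0],key=cv2.contourArea)
    return c+np.array([x0,y0])
E
python3 - <<'E'
from h import *
m=imaging.camera_model("wrist"); im=cv2.imread("pics/w1.png")
for n,w,z in (("wheel",(240,145,320,230),.016),("cap",(460,145,530,205),.032)):
    c=blob(im,*w,lambda h,s,v:(s<75)&(v>90)); X=cast(m,c,z)
    (cx,cy),r=cv2.minEnclosingCircle((X[:,:2]*1e3).astype(np.float32))
    print(n,cx,cy,r,cv2.fitEllipse((X[:,:2]*1e3).astype(np.float32)))
    if n=="wheel": go(cx/1e3,cy/1e3,.005,0)
E
```

```text
wheel 464.29632568359375 -56.582275390625 29.542369842529297 ((464.351806640625, -56.78850173950195), (57.53218460083008, 58.05531311035156), 108.6833267211914)
shift [-0.03 -0.08  7.77] turn [-0.01  0.03 -0.1 ]
cap 477.3749084472656 -285.11956787109375 18.7793025970459 ((477.1295471191406, -285.06610107421875), (34.6600341796875, 36.31987380981445), 163.21841430664062)
```

```bash
python3 -m jog '-.03 -.08 1 0 0 -.1 1;0 0 1 0 0 0 1;0 0 1 0 0 0 1;0 0 1 0 0 0 1;0 0 1 0 0 0 1' >/dev/null
python3 -m jog '0 0 1 0 0 0 1;0 0 .8 0 0 0 1;0 0 .5 0 0 0 1;0 0 .3 0 0 0 1;0 0 .17 0 0 0 1'
for i in 1 2; do python3 -m jog '0 0 0 0 0 0 .4;0 0 0 0 0 0 .4;0 0 0 0 0 0 .4;0 0 0 0 0 0 .4;0 0 0 0 0 0 .4' 25; done
python3 -c 'from h import *
st();go(.581,.204,.24,0)'
```

```text
t: 3.07
position: [0.4654, -0.057, 0.0063]
eef_rot: [-180.0, 0.1, 0.5]
ft_force: [-0.0, 0.3, 0.6]
gripper_width: 1.0
grip_force: 0.0
t: 3.48
position: [0.4659, -0.0572, 0.0076]
eef_rot: [180.0, -0.1, 0.4]
ft_force: [-0.2, 0.3, 2.6]
gripper_width: 0.671
grip_force: 25.0
t: 3.9
position: [0.4659, -0.0572, 0.0075]
eef_rot: [180.0, -0.1, 0.4]
ft_force: [-1.0, 0.9, 7.0]
gripper_width: 0.675
grip_force: 25.0
t 3.9 p [465.9 -57.2   7.5] rpy [ 1.7998e+02 -6.0000e-02  4.3000e-01] F [-1.   0.9  7. ] M [ 0.08  0.12 -0.11] w 59.4 g 25.0 q6 68.0
shift [  4.69 -10.41  -9.3 ] turn [ 0.   -0.01  0.09]
```

```bash
python3 -m jog '0 0 -.5 0 0 0 .4;0 0 -1 0 0 0 .4;0 0 -1 0 0 0 .4;0 0 -1 0 0 0 .4;0 0 -1 0 0 0 .4' >/dev/null
python3 -m jog '0 0 -1 0 0 0 .4;0 0 -1 0 0 0 .4;0 0 -1 0 0 0 .4;0 0 -1 0 0 0 .4;0 0 -.8 0 0 .09 .4' 
python3 -m jog '.1 -1 0 0 0 0 .4;.1 -1 0 0 0 0 .4;.1 -1 0 0 0 0 .4;.1 -1 0 0 0 0 .4;.1 -1 0 0 0 0 .4' >/dev/null
python3 -m jog '.1 -1 0 0 0 0 .4;.1 -1 0 0 0 0 .4;.1 -1 0 0 0 0 .4;.1 -1 0 0 0 0 .4;.1 -1 0 0 0 0 .4' >/dev/null
python3 -m jog '0 -.4 0 0 0 0 .4;0 0 0 0 0 0 .4;0 0 0 0 0 0 .4;0 0 0 0 0 0 .4;0 0 0 0 0 0 .4'
python3 - <<'E'
from h import *
import json
st(); m=imaging.camera_model("wrist");im=imaging.get_image("wrist"); cv2.imwrite("pics/w2.png",im)
json.dump({k:np.array(v).tolist() for k,v in m.items()},open("m2.json","w"))
print(proj(m,[[.581,.204,.1],[.584,.204,.154]]))
E
```

```text
t: 4.73
position: [0.4655, -0.057, 0.2413]
eef_rot: [180.0, -0.1, 0.0]
ft_force: [0.5, -0.1, -1.3]
gripper_width: 0.675
grip_force: 25.0
t: 5.98
position: [0.4905, 0.2019, 0.2396]
eef_rot: [180.0, -0.0, -0.1]
ft_force: [0.4, -0.1, -1.1]
gripper_width: 0.675
grip_force: 25.0
t 5.98 p [490.5 201.9 239.6] rpy [ 1.7999e+02 -0.0000e+00 -6.0000e-02] F [ 0.4 -0.1 -1.1] M [ 0.05 -0.01  0.01] w 59.4 g 25.0 q6 100.0
[[278.86527886  93.94086017]
 [278.22916501  83.02331936]]
```

View pics/w2.png

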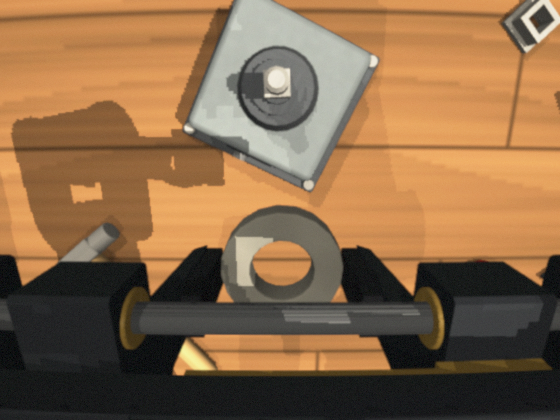

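The head shows at (278,88) with the tip and square clearly visible. The held wheel is at about (282,262) with its bore in view, and the clamp is at (538,22). I'll crop the spindle.

```bash
python3 - <<'E'
import cv2,numpy as np
im=cv2.imread("pics/w2.png")
a=cv2.resize(im[40:135,230:325],(570,570),interpolation=cv2.INTER_CUBIC)
cv2.imwrite("pics/c2.png",a)
E
```

```text
(no output)
```

View pics/c2.png

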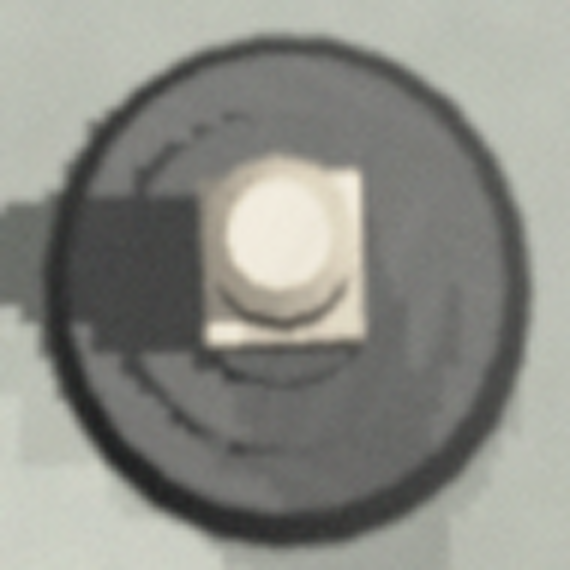

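The crop shows the square's shoulder corners at (207,348), (367,338) and (360,170), and the tip's end face at (280,233). Now I'll work out the axis, the yaw, and the wheel's position in the hand.

```bash
python3 - <<'E'
from h import *
import json
m={k:np.array(v) for k,v in json.load(open("m2.json")).items()}
im=cv2.imread("pics/w2.png")
c=lambda *p:np.array(p)/6+[229.6,39.6]
P=cast(m,[c(207,348),c(367,338),c(360,170)],.130)*1e3
print("tip",cast(m,[c(280,233)],.154)*1e3,"sq centre",(P[0]+P[2])/2)
a=P[1]-P[0];b=P[2]-P[1]
print("sides",np.linalg.norm(a),np.linalg.norm(b),np.degrees(np.arctan2(a[1],a[0])),np.degrees(np.arctan2(b[1],b[0])))
# wheel in the hand: outer top edge & bore
g=cv2.cvtColor(im,cv2.COLOR_BGR2HSV).astype(int)
k=((g[...,1]<75)).astype(np.uint8)
# bore: non-grey (wood) blob inside
w=(k[225:302,235:330]==0).astype(np.uint8)
n,l,s,ce=cv2.connectedComponentsWithStats(w)
print(s,ce+[235,225])
cv2.imwrite("pics/mask.png",k*255)
# outer top arc: for columns, first grey row
for z in (.248,.251):
  pts=[]
  for ang in range(200,341,5):
    for r in range(80,40,-1):
        x=int(round(282+r*np.cos(np.radians(ang))));y=int(round(265+r*np.sin(np.radians(ang))))
        if k[y,x] and 250<=y+25: pts.append((x,y));break
  X=cast(m,pts,z)[:,:2]*1e3
  A=np.c_[2*X,np.ones(len(X))];q=np.linalg.lstsq(A,(X**2).sum(1),rcond=None)[0]
  print(z,"outer",q[:2],np.sqrt(q[2]+q[0]**2+q[1]**2),len(pts))
print(proj(m,[[.4905,.2019,.2396]]))
E
```

```text
tip [[586.99539065 205.34330766 154.        ]] sq centre [586.70064081 205.38525448 130.        ]
sides 20.56853287834182 20.21747892239657 -86.62477576150148 2.873275582150128
[[   0    0   95   77 5151]
 [   0    0    4    4   10]
 [  91    0    4    6   16]
 [  17   15   60   47 2138]] [[282.08270239 263.28421666]
 [236.         226.        ]
 [327.9375     226.8125    ]
 [281.67212348 262.75912067]]
0.248 outer [478.83518576 201.88189893] 35.86260570243547 26
0.251 outer [480.57682217 201.87922338] 35.081603837399385 26
[[281.23916676 260.74572558]]
```

```bash
python3 - <<'E'
from h import *
import json
m={k:np.array(v) for k,v in json.load(open("m2.json")).items()}
k=cv2.imread("pics/mask.png",0)
col=k[:,282]; print("rows",np.flatnonzero(np.diff(col.astype(int)))[:20])
col=np.flatnonzero(np.diff(k[190:310,282].astype(int)))+190.5; print(col)
o=col[col>195][0]; t=col[(col>230)&(col<250)][-1]; b=col[(col>275)&(col<295)][0]
for dz in (0,.003,-.003):
  zt,zb=.2482+dz,.2322+dz
  print(dz,"xc from outer",cast(m,[(282,o)],zb)[0,0]*1e3-30,"bore top",cast(m,[(282,t)],zt)[0,0]*1e3-15.5,"bore bot",cast(m,[(282,b)],zb)[0,0]*1e3+15.5)
print(cast(m,[(251.5,265),(311.5,265)],.2322)*1e3)
E
```

```text
rows [  5 178 205 239 286 333 376 381 382]
[205.5 239.5 286.5]
0 xc from outer 487.43670246513636 bore top 489.83306199360584 bore bot 487.1857891304192
0.003 xc from outer 488.2449839009671 bore top 490.9993312123324 bore bot 488.8878982113831
-0.003 xc from outer 486.62842102930574 bore top 488.6667927748793 bore bot 485.48368004945536
[[484.55170961 217.78446001 232.2       ]
 [484.54352786 185.75388907 232.2       ]]
```

```bash
python3 -m jog '.9 -.14 0 0 0 0 .4;.9 0 0 0 0 0 .4;.9 0 0 0 0 0 .4;.9 0 0 0 0 0 .4;.33 0 0 0 0 0 .4' >/dev/null
python3 -m jog '0 0 0 0 0 0 .4;0 0 0 0 0 0 .4;0 0 .5 0 0 0 .4;0 0 .8 0 0 0 .4;0 0 .8 0 0 0 .4'
python3 -c 'from h import *
st();go(.5887,.2053,.125,0)'
```

```text
t: 6.87
position: [0.5881, 0.2064, 0.1872]
eef_rot: [-180.0, -0.1, 0.0]
ft_force: [0.1, 0.9, -1.0]
gripper_width: 0.67
grip_force: 25.0
t 6.87 p [588.1 206.4 187.2] rpy [-1.7999e+02 -9.0000e-02  2.0000e-02] F [ 0.1  0.9 -1. ] M [0.04 0.03 0.06] w 58.9 g 25.0 q6 99.0
shift [0.02 0.04 2.49] turn [-0.   -0.02  0.  ]
```

```bash
python3 -m jog '.02 .04 .7 0 0 0 .4;0 0 .7 0 0 0 .4;0 0 .6 0 0 0 .4;0 0 .3 0 0 0 .4;0 0 .1 0 0 0 .4'
python3 -m jog '0 0 .1 0 0 0 .4;0 0 .1 0 0 0 .4;0 0 .1 0 0 0 .4;0 0 .04 0 0 0 .4;0 0 0 0 0 0 .4'
python3 -c 'from h import *
st()'
```

```text
t: 7.28
position: [0.5883, 0.2054, 0.1262]
eef_rot: [180.0, 0.1, 0.0]
ft_force: [0.3, -0.8, -0.7]
gripper_width: 0.669
grip_force: 25.0
t: 7.7
position: [0.5892, 0.2055, 0.1186]
eef_rot: [-180.0, -0.0, 0.0]
ft_force: [0.3, 0.2, -1.9]
gripper_width: 0.673
grip_force: 25.0
t 7.7 p [589.2 205.5 118.6] rpy [-1.8e+02 -1.0e-02  2.0e-02] F [ 0.3  0.2 -1.9] M [0.03 0.   0.02] w 59.2 g 25.0 q6 98.0
```

```bash
python3 -m jog '0 0 .06 0 0 0 .4;0 0 .06 0 0 0 .4;0 0 .06 0 0 0 .4;0 0 0 0 0 0 .4;0 0 0 0 0 0 .4'
python3 -m jog '0 0 .06 0 0 0 .4;0 0 .06 0 0 0 .4;0 0 0 0 0 0 .4;0 0 0 0 0 0 .4;0 0 0 0 0 0 .4'
python3 -c 'from h import *
st()'
```

```text
t: 8.12
position: [0.5892, 0.2055, 0.1139]
eef_rot: [180.0, 0.0, 0.0]
ft_force: [-0.0, 0.3, -0.5]
gripper_width: 0.67
grip_force: 25.0
t: 8.53
position: [0.5892, 0.2055, 0.111]
eef_rot: [-180.0, -0.0, 0.0]
ft_force: [-0.4, 0.4, -0.7]
gripper_width: 0.675
grip_force: 25.0
t 8.53 p [589.2 205.5 111. ] rpy [-1.8e+02 -0.0e+00  2.0e-02] F [-0.4  0.4 -0.7] M [ 0.03  0.08 -0.  ] w 59.4 g 25.0 q6 98.0
```

Past the boss top without contact. Continuing to the flange.

```bash
python3 -m jog '0 0 .06 0 0 0 .4;0 0 .04 0 0 0 .4;0 0 .02 0 0 0 .4;0 0 0 0 0 0 .4;0 0 0 0 0 0 .4'
python3 -m jog '0 0 .03 0 0 0 .4;0 0 0 0 0 0 .4;0 0 0 0 0 0 .4;0 0 0 0 0 0 .4;0 0 0 0 0 0 .4'
python3 -c 'from h import *
st()'
```

```text
t: 8.95
position: [0.5892, 0.2055, 0.1079]
eef_rot: [180.0, 0.0, 0.0]
ft_force: [-0.5, -0.2, -1.3]
gripper_width: 0.674
grip_force: 25.0
t: 9.37
position: [0.5893, 0.2055, 0.1076]
eef_rot: [-180.0, -0.0, 0.0]
ft_force: [-2.0, -0.4, 4.4]
gripper_width: 0.674
grip_force: 25.0
t 9.37 p [589.3 205.5 107.6] rpy [-1.8e+02 -3.0e-02  2.0e-02] F [-2.  -0.4  4.4] M [-0.05  0.25  0.03] w 59.3 g 25.0 q6 98.0
```

```bash
for i in 1 2; do python3 -m jog '0 0 0 0 0 0 1;0 0 0 0 0 0 1;0 0 0 0 0 0 1;0 0 0 0 0 0 1;0 0 0 0 0 0 1'; done
python3 -m jog '0 0 -.3 0 0 0 1;0 0 -1 0 0 0 1;0 0 -1 0 0 0 1;0 0 -1 0 0 0 1;0 0 -1 0 0 0 1'>/dev/null
for i in 1 2; do python3 -m jog '.15 1 -.1 0 0 0 1;.15 1 -.1 0 0 0 1;.15 1 -.1 0 0 0 1;.15 1 -.1 0 0 0 1;.15 1 -.1 0 0 0 1'>/dev/null; done
python3 -m jog '.4 1 0 0 0 0 1;.1 .4 0 0 0 0 1;0 0 0 0 0 0 1;0 0 0 0 0 0 1;0 0 0 0 0 0 1'
python3 - <<'E'
from h import *
st(); m=imaging.camera_model("wrist");im=imaging.get_image("wrist"); cv2.imwrite("pics/w3.png",im)
import json
json.dump({k:np.array(v).tolist() for k,v in m.items()},open("m3.json","w"))
p=proj(m,[[.664,-.081,.022]])[0]; print(p)
x,y=p.astype(int); x0=max(x-60,0);y0=max(y-50,0); print(x0,y0)
cv2.imwrite("pics/c3.png",cv2.resize(im[y0:y0+100,x0:x0+120],(720,600),interpolation=cv2.INTER_CUBIC))
E
```

```text
t: 9.78
position: [0.5892, 0.2055, 0.107]
eef_rot: [180.0, 0.0, 0.0]
ft_force: [-0.1, -0.7, -0.2]
gripper_width: 0.995
grip_force: 0.0
t: 10.2
position: [0.5892, 0.2055, 0.1073]
eef_rot: [-180.0, -0.0, 0.0]
ft_force: [0.1, 0.8, 0.2]
gripper_width: 0.999
grip_force: 0.0
t: 11.87
position: [0.6391, -0.078, 0.2399]
eef_rot: [-180.0, 0.0, 0.1]
ft_force: [0.2, 0.1, -0.2]
gripper_width: 1.0
grip_force: 0.0
t 11.87 p [639.1 -78.  239.9] rpy [-1.7998e+02  1.0000e-02  1.0000e-01] F [ 0.2  0.1 -0.2] M [ 0.08 -0.02  0.03] w 88.0 g 0.0 q6 73.0
[284.20719402 159.51319582]
224 109
```

View pics/c3.png

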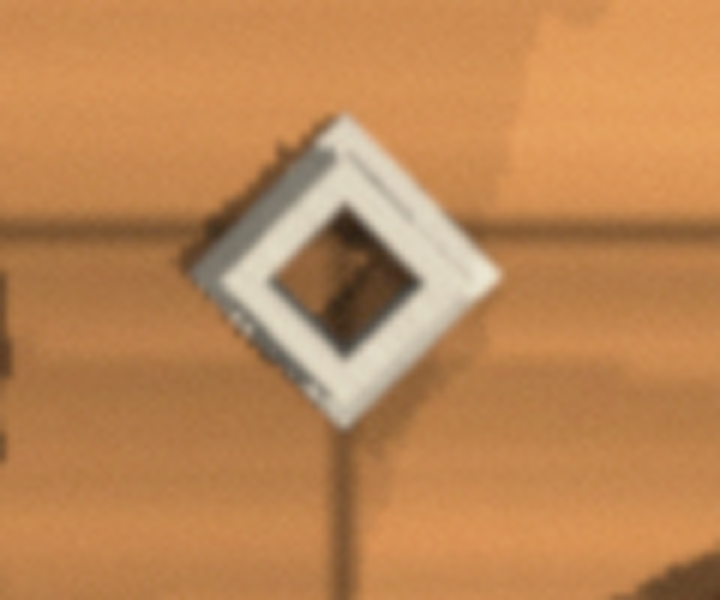

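The crop shows the clamp's hole corners at left (270,282), right (421,284), top (346,205) and bottom (346,357).

```bash
python3 - <<'E'
from h import *
import json
m={k:np.array(v) for k,v in json.load(open("m3.json")).items()}
c=lambda *p:np.array(p)/6+[223.6,108.6]
P=cast(m,[c(270,282),c(346,205),c(421,284),c(346,357)],.022)[:,:2]*1e3
C=P.mean(0); print(C,[ (np.linalg.norm(P[i]-P[i-1]).round(1),np.degrees(np.arctan2(*(P[i]-P[i-1])[::-1])).round(1)) for i in range(4)])
go(C[0]/1e3,C[1]/1e3,.10,45)
E
```

```text
[668.39443163 -77.5619681 ] [(np.float64(20.4), np.float64(45.4)), (np.float64(20.5), np.float64(-45.0)), (np.float64(20.6), np.float64(-135.9)), (np.float64(20.0), np.float64(134.5))]
shift [ 1.17 -0.01  5.6 ] turn [-0.   -0.   -9.79]
```

```bash
python3 -m jog '.585 0 .5 0 0 0 .6;.585 0 .5 0 0 0 .6;0 0 .5 0 0 -.979 .6;0 0 .5 0 0 -.979 .6;0 0 .5 0 0 -.979 .6' >/dev/null
python3 -m jog '0 0 .5 0 0 -.979 .6;0 0 .5 0 0 -.979 .6;0 0 .5 0 0 -.979 .6;0 0 .5 0 0 -.979 .6;0 0 .5 0 0 -.979 .6' >/dev/null
python3 -m jog '0 0 .5 0 0 -.979 .6;0 0 .1 0 0 -.979 .6;0 0 0 0 0 0 .6;0 0 0 0 0 0 .6;0 0 0 0 0 0 .6' >/dev/null
python3 - <<'E'
from h import *
st(); go(.6684,-.0776,.0105,45)
m=imaging.camera_model("wrist");im=imaging.get_image("wrist")
p=proj(m,[[.6684,-.0776,.022]])[0]; print(p)
cv2.imwrite("pics/w4.png",im)
E
```

```text
t 13.17 p [668.8 -78.9 100.5] rpy [ 1.7995e+02 -3.0000e-02  4.4810e+01] F [0.7 0.1 0.5] M [-0.03  0.01 -0.03] w 52.8 g 0.0 q6 29.0
shift [ 0.02 -0.05  3.6 ] turn [ 0.01 -0.01 -0.04]
[281.48652635 215.52047408]
```

View pics/w4.png

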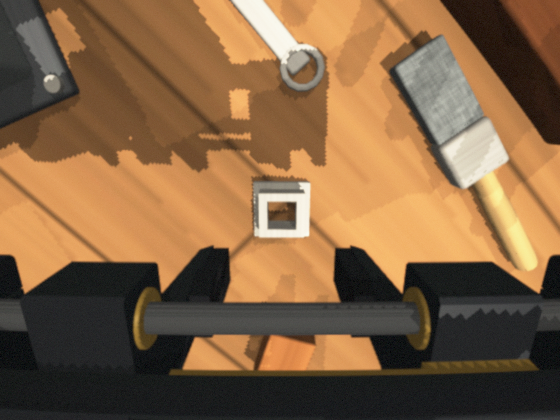

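The hub is centred at about (281,214) and square to the fingers, with the wrench and brush clear. Descending and gripping.

```bash
python3 -m jog '.02 -.05 1 0 0 0 .6;0 0 1 0 0 0 .6;0 0 .9 0 0 0 .6;0 0 .5 0 0 0 .6;0 0 .2 0 0 0 .6'
for i in 1 2; do python3 -m jog '0 0 0 0 0 0 .2;0 0 0 0 0 0 .2;0 0 0 0 0 0 .2;0 0 0 0 0 0 .2;0 0 0 0 0 0 .2' 30; done
python3 -c 'from h import *
st()'
```

```text
t: 13.63
position: [0.6673, -0.0779, 0.008]
eef_rot: [-179.9, 0.1, 44.9]
ft_force: [-0.3, 0.4, 0.6]
gripper_width: 0.602
grip_force: 0.0
t: 14.05
position: [0.6689, -0.0785, 0.0114]
eef_rot: [179.9, -0.1, 44.9]
ft_force: [0.4, -0.9, 6.3]
gripper_width: 0.383
grip_force: 30.0
t: 14.47
position: [0.6689, -0.0784, 0.0114]
eef_rot: [179.9, -0.1, 44.9]
ft_force: [-1.2, 0.0, 6.4]
gripper_width: 0.382
grip_force: 30.0
t 14.47 p [668.9 -78.4  11.4] rpy [ 1.7986e+02 -8.0000e-02  4.4890e+01] F [-1.2  0.   6.4] M [0.02 0.02 0.01] w 33.7 g 30.0 q6 28.0
```

```bash
python3 -m jog '0 0 -.4 0 0 0 .2;0 0 -1 0 0 .8 .2;0 0 -1 0 0 .8 .2;0 0 -1 0 0 .8 .2;0 0 -1 0 0 .8 .2'>/dev/null
python3 -m jog '0 0 -1 0 0 .9 .2;0 0 -1 0 0 .9 .2;0 0 -1 0 0 .9 .2;0 0 -1 0 0 .9 .2;0 0 -.75 0 0 .9 .2'>/dev/null
python3 -m jog '0 0 0 0 0 .9 .2;0 0 0 0 0 .52 .2;-.417 -.78 0 0 0 0 .2;-.417 -.78 0 0 0 0 .2;-.417 -.78 0 0 0 0 .2' >/dev/null
for i in 1 2; do python3 -m jog '-.417 -.78 0 0 0 0 .2;-.417 -.78 0 0 0 0 .2;-.417 -.78 0 0 0 0 .2;-.417 -.78 0 0 0 0 .2;-.417 -.78 0 0 0 0 .2'>/dev/null; done
python3 -m jog '-.417 -.78 0 0 0 0 .2;-.417 -.78 0 0 0 0 .2;0 0 0 0 0 0 .2;0 0 0 0 0 0 .2;0 0 0 0 0 0 .2'
python3 - <<'E'
from h import *
st(); m=imaging.camera_model("wrist");im=imaging.get_image("wrist"); cv2.imwrite("pics/w5.png",im)
import json
json.dump({k:np.array(v).tolist() for k,v in m.items()},open("m5.json","w"))
a,b=proj(m,[[.5868,.2054,.14],bot.read_state()["position"]]);print(a,b)
f=lambda p:cv2.resize(im[max(int(p[1])-45,0):max(int(p[1])-45,0)+90,int(p[0])-45:int(p[0])+45],(400,400),interpolation=cv2.INTER_CUBIC)
cv2.imwrite("pics/c5.png",np.hstack([f(a),f(b)]))
E
```

```text
t: 16.97
position: [0.4963, 0.205, 0.2388]
eef_rot: [180.0, -0.0, 3.1]
ft_force: [0.2, -0.1, -0.9]
gripper_width: 0.383
grip_force: 30.0
t 16.97 p [496.3 205.  238.8] rpy [ 1.7999e+02 -2.0000e-02  3.0900e+00] F [ 0.2 -0.1 -0.9] M [0.08 0.03 0.03] w 33.7 g 30.0 q6 97.0
[287.73776409  89.49433718] [282.05274479 260.24322209]
```

View pics/c5.png

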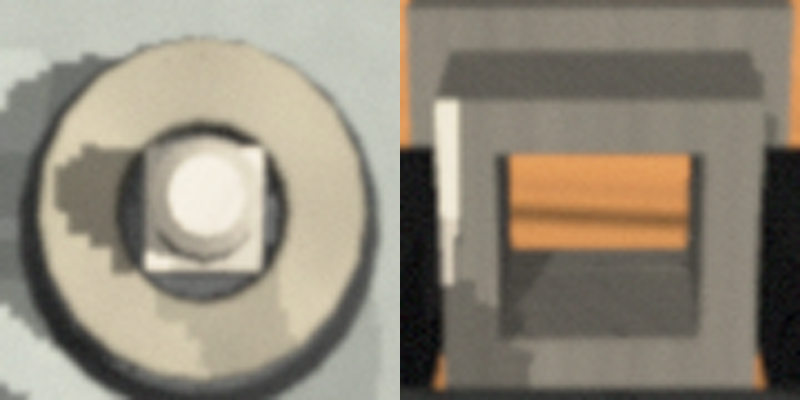

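The left crop shows the wheel on the head with the square's shoulder corners at (143,272), (265,270) and (263,146), parallel to the image axes. The right crop shows the clamp in hand, its hole's top rim spanning columns 498–703 and rows 152–337.

```bash
python3 - <<'E'
from h import *
import json
m={k:np.array(v) for k,v in json.load(open("m5.json")).items()}
k=90/400
a=lambda *p:np.array(p)*k+[241.6,43.6]
b=lambda *p:np.array([p[0]-400,p[1]])*k+[236.6,214.6]
P=cast(m,[a(143,272),a(265,270),a(263,146)],.130)*1e3; S=(P[0]+P[2])/2
u=P[1]-P[0];v=P[2]-P[1]
print("sq",S,np.linalg.norm(u),np.linalg.norm(v),np.degrees(np.arctan2(u[1],u[0]))+90,np.degrees(np.arctan2(v[1],v[0])))
print("tip",cast(m,[a(205,194)],.154)*1e3)
tcp=np.array([496.3,205,238.8])
for z in(.2464,.2494):
  H=cast(m,[b(498,152),b(703,152),b(700,337),b(500,337)],z)*1e3
  print("hole",H.mean(0)-tcp,np.linalg.norm(H[1]-H[0]),np.linalg.norm(H[2]-H[1]))
E
```

```text
sq [586.78400291 205.66385197 130.        ] 21.192875890877026 20.29481894157149 4.0645451473829155 4.93676790790157
tip [[586.98895145 205.68899091 154.        ]]
hole [-1.49298674 -0.1157714   7.6       ] 21.86801945851801 22.22489090875214
hole [ 0.01243195 -0.03156147 10.6       ] 21.394744205666658 21.743892120343922
```

```bash
python3 -m jog '.8 .17 0 0 0 -.15 .2;.9 .2 0 0 0 0 .2;.9 .2 0 0 0 0 .2;.8 0 0 0 0 0 .2;.2 0 0 0 0 0 .2'>/dev/null
python3 -m jog '0 0 0 0 0 0 .2;0 0 .6 0 0 0 .2;0 0 .9 0 0 0 .2;0 0 .5 0 0 0 .2;0 0 0 0 0 0 .2'
python3 -c 'from h import *
st();go(.587,.2056,.145,3.8)'
```

```text
t: 17.85
position: [0.5848, 0.1966, 0.1858]
eef_rot: [180.0, 0.3, 3.8]
ft_force: [-0.2, -0.0, -2.1]
gripper_width: 0.384
grip_force: 30.0
t 17.85 p [584.8 196.6 185.8] rpy [179.98   0.32   3.78] F [-0.2 -0.  -2.1] M [ 0.05  0.02 -0.06] w 33.8 g 30.0 q6 94.0
shift [ 0.12 -0.35  1.63] turn [ 0.    0.07 -0.  ]
```

```bash
python3 -m jog '.1 -.35 0 0 0 0 .2;0 0 0 0 0 0 .2;0 0 0 0 0 0 .2;0 0 0 0 0 0 .2;0 0 0 0 0 0 .2'
python3 -c 'from h import *
st();go(.587,.2056,.145,3.8)'
```

```text
t: 18.27
position: [0.5889, 0.2058, 0.1891]
eef_rot: [-180.0, -0.1, 3.8]
ft_force: [-1.2, 0.6, -1.9]
gripper_width: 0.382
grip_force: 30.0
t 18.27 p [588.9 205.8 189.1] rpy [-1.80e+02 -6.00e-02  3.79e+00] F [-1.2  0.6 -1.9] M [ 0. -0. -0.] w 33.6 g 30.0 q6 95.0
shift [-0.08  0.    1.76] turn [-0.   -0.01 -0.  ]
```

```bash
python3 -m jog '-.07 0 .4 0 0 0 .2;0 0 .5 0 0 0 .2;0 0 .4 0 0 0 .2;0 0 .2 0 0 0 .2;0 0 .1 0 0 0 .2'
python3 -m jog '0 0 .08 0 0 0 .2;0 0 .08 0 0 0 .2;0 0 0 0 0 0 .2;0 0 0 0 0 0 .2;0 0 0 0 0 0 .2'
python3 -c 'from h import *
st();go(.587,.2056,.1414,3.8)'
```

```text
t: 18.68
position: [0.5866, 0.2055, 0.1472]
eef_rot: [180.0, 0.1, 3.8]
ft_force: [-0.8, -0.1, -1.3]
gripper_width: 0.383
grip_force: 30.0
t: 19.1
position: [0.5871, 0.2057, 0.1448]
eef_rot: [-180.0, -0.0, 3.8]
ft_force: [-0.0, 0.9, -1.6]
gripper_width: 0.382
grip_force: 30.0
t 19.1 p [587.1 205.7 144.8] rpy [-1.80e+02 -4.00e-02  3.79e+00] F [-0.   0.9 -1.6] M [ 0.03 -0.02  0.  ] w 33.6 g 30.0 q6 95.0
shift [-0.01  0.    0.14] turn [-0.   -0.01 -0.  ]
```

```bash
python3 -m jog '0 0 .06 0 0 0 .2;0 0 .06 0 0 0 .2;0 0 .04 0 0 0 .2;0 0 0 0 0 0 .2;0 0 0 0 0 0 .2'
python3 -m jog '0 0 .04 0 0 0 .2;0 0 .02 0 0 0 .2;0 0 0 0 0 0 .2;0 0 0 0 0 0 .2;0 0 0 0 0 0 .2'
python3 -c 'from h import *
st()'
```

```text
t: 19.52
position: [0.587, 0.2057, 0.1404]
eef_rot: [-180.0, 0.0, 3.8]
ft_force: [-0.5, -0.3, -1.1]
gripper_width: 0.38
grip_force: 30.0
t: 19.93
position: [0.587, 0.2057, 0.139]
eef_rot: [-180.0, -0.0, 3.8]
ft_force: [0.8, 0.2, -1.8]
gripper_width: 0.38
grip_force: 30.0
t 19.93 p [587.  205.7 139. ] rpy [-180.     -0.      3.78] F [ 0.8  0.2 -1.8] M [ 0.03 -0.02 -0.02] w 33.5 g 30.0 q6 95.0
```

It's on the square. Continuing down to about 0.1275.

```bash
python3 -m jog '0 0 .08 0 0 0 .2;0 0 .08 0 0 0 .2;0 0 .08 0 0 0 .2;0 0 0 0 0 0 .2;0 0 0 0 0 0 .2'
python3 -m jog '0 0 .06 0 0 0 .2;0 0 .06 0 0 0 .2;0 0 0 0 0 0 .2;0 0 0 0 0 0 .2;0 0 0 0 0 0 .2'
python3 -c 'from h import *
st()'
```

```text
t: 20.35
position: [0.5869, 0.2057, 0.1328]
eef_rot: [180.0, 0.0, 3.8]
ft_force: [-0.0, 0.0, -1.0]
gripper_width: 0.378
grip_force: 30.0
t: 20.77
position: [0.587, 0.2057, 0.13]
eef_rot: [-180.0, -0.0, 3.8]
ft_force: [-0.6, -0.3, -2.3]
gripper_width: 0.38
grip_force: 30.0
t 20.77 p [587.  205.7 130. ] rpy [-180.     -0.      3.78] F [-0.6 -0.3 -2.3] M [ 0.04  0.03 -0.01] w 33.5 g 30.0 q6 95.0
```

```bash
python3 -m jog '0 0 .05 0 0 0 .2;0 0 .03 0 0 0 .2;0 0 0 0 0 0 .2;0 0 0 0 0 0 .2;0 0 0 0 0 0 .2'
python3 -m jog '0 0 .03 0 0 0 .2;0 0 .01 0 0 0 .2;0 0 0 0 0 0 .2;0 0 0 0 0 0 .2;0 0 0 0 0 0 .2'
python3 -c 'from h import *
st()'
```

```text
t: 21.18
position: [0.587, 0.2057, 0.128]
eef_rot: [180.0, -0.0, 3.8]
ft_force: [-0.1, -0.2, -1.3]
gripper_width: 0.382
grip_force: 30.0
t: 21.6
position: [0.5871, 0.2057, 0.1274]
eef_rot: [-180.0, -0.0, 3.8]
ft_force: [-1.0, -0.6, 3.5]
gripper_width: 0.38
grip_force: 30.0
t 21.6 p [587.1 205.7 127.4] rpy [-1.80e+02 -3.00e-02  3.78e+00] F [-1.  -0.6  3.5] M [-0.11  0.23  0.08] w 33.4 g 30.0 q6 95.0
```

```bash
python3 -m jog '0 0 0 0 0 0 .6;0 0 0 0 0 0 .6;0 0 0 0 0 0 .6;0 0 0 0 0 0 .6;0 0 0 0 0 0 .6'
python3 -m jog '0 0 -.3 0 0 0 .8;0 0 -1 0 0 0 .8;0 0 -1 0 0 0 .8;0 0 -1 0 0 0 .8;0 0 -1 0 0 0 .8'>/dev/null
for i in 1 2 3 4; do python3 -m jog '-.284 .965 0 0 0 0 .8;-.284 .965 0 0 0 0 .8;-.284 .965 0 0 0 0 .8;-.284 .965 0 0 0 0 .8;-.284 .965 0 0 0 0 .8'>/dev/null; done
python3 -m jog '0 0 .7 0 0 .83 .8;0 0 .7 0 0 0 .8;0 0 0 0 0 0 .8;0 0 0 0 0 0 .8;0 0 0 0 0 0 .8'
python3 - <<'E'
from h import *
st(); m=imaging.camera_model("wrist");im=imaging.get_image("wrist"); cv2.imwrite("pics/w6.png",im)
p=proj(m,[[.4773,-.2851,.032]])[0].astype(int);print(p)
c=blob(im,p[0]-45,p[1]-45,p[0]+45,p[1]+45,lambda h,s,v:(s<75)&(v>150))
X=(cast(m,c,.032)[:,:2]*1e3).astype(np.float32)
print(cv2.boundingRect(c),cv2.minEnclosingCircle(X)); (x,y),r=cv2.minEnclosingCircle(X)
go(x/1e3,y/1e3,.010,0)
E
```

```text
t: 22.02
position: [0.587, 0.2057, 0.1268]
eef_rot: [-180.0, 0.0, 3.8]
ft_force: [-0.8, 0.3, 0.5]
gripper_width: 0.602
grip_force: 0.0
t: 24.52
position: [0.4775, -0.2852, 0.2008]
eef_rot: [179.9, -0.1, 0.0]
ft_force: [0.4, 0.7, 0.2]
gripper_width: 0.805
grip_force: 0.0
t 24.52 p [ 477.5 -285.2  200.8] rpy [ 1.7993e+02 -7.0000e-02  2.0000e-02] F [0.4 0.7 0.2] M [ 0.03 -0.01 -0.01] w 70.8 g 0.0 q6 47.0
[281 190]
(269, 171, 34, 34) ((479.81201171875, -289.56768798828125), 17.73893165588379)
shift [0.08 0.16 7.64] turn [ 0.02 -0.02  0.  ]
```

View pics/w6.png

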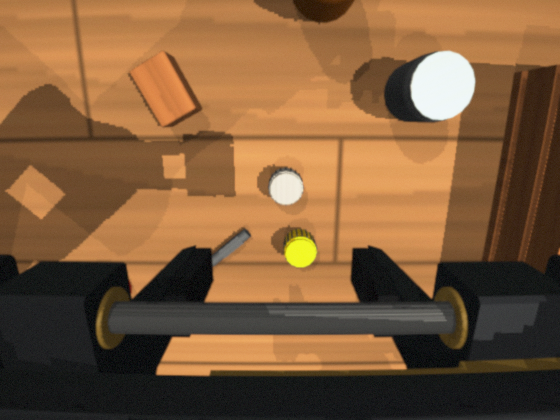

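The cap's top is at (286,188), with yellow behind it at (300,250) and clear of the fingers' line. Descending and gripping.

```bash
python3 -m jog '.09 .175 .8 0 0 0 .8;0 0 1 0 0 0 .8;0 0 1 0 0 0 .8;0 0 1 0 0 0 .8;0 0 1 0 0 0 .8' >/dev/null
python3 -m jog '0 0 1 0 0 0 .8;0 0 .8 0 0 0 .8;0 0 .5 0 0 0 .8;0 0 .4 0 0 0 .8;0 0 .15 0 0 0 .8'
for i in 1 2; do python3 -m jog '0 0 0 0 0 0 .2;0 0 0 0 0 0 .2;0 0 0 0 0 0 .2;0 0 0 0 0 0 .2;0 0 0 0 0 0 .2' 30; done
python3 -c 'from h import *
st()'
```

```text
t: 25.4
position: [0.4795, -0.2894, 0.0077]
eef_rot: [-180.0, 0.0, 0.0]
ft_force: [-0.1, 0.6, -0.2]
gripper_width: 0.804
grip_force: 0.0
t: 25.82
position: [0.4796, -0.2897, 0.0088]
eef_rot: [180.0, -0.0, -0.0]
ft_force: [0.1, -0.2, 0.1]
gripper_width: 0.445
grip_force: 0.0
t: 26.23
position: [0.4796, -0.2897, 0.0087]
eef_rot: [180.0, -0.0, -0.0]
ft_force: [-0.8, -0.2, 6.6]
gripper_width: 0.394
grip_force: 30.0
t 26.23 p [ 479.6 -289.7    8.7] rpy [ 1.7997e+02 -3.0000e-02 -2.0000e-02] F [-0.8 -0.2  6.6] M [0.18 0.16 0.01] w 34.7 g 30.0 q6 47.0
```

```bash
python3 -m jog '0 0 -.4 0 0 0 .2;0 0 -1 0 0 0 .2;0 0 -1 0 0 0 .2;0 0 -1 0 0 0 .2;0 0 -1 0 0 0 .2'>/dev/null
python3 -m jog '0 0 -1 0 0 0 .2;0 0 -1 0 0 0 .2;0 0 -1 0 0 0 .2;0 0 -1 0 0 0 .2;0 0 -.85 0 0 0 .2'>/dev/null
for i in 1 2 3 4; do python3 -m jog '.035 -.99 0 0 0 0 .2;.035 -.99 0 0 0 0 .2;.035 -.99 0 0 0 0 .2;.035 -.99 0 0 0 0 .2;.035 -.99 0 0 0 0 .2'>/dev/null; done
python3 -m jog '0 0 0 0 0 0 .2;0 0 0 0 0 0 .2;0 0 0 0 0 0 .2;0 0 0 0 0 0 .2;0 0 0 0 0 0 .2'
python3 - <<'E'
from h import *
st(); m=imaging.camera_model("wrist");im=imaging.get_image("wrist"); cv2.imwrite("pics/w7.png",im)
import json
json.dump({k:np.array(v).tolist() for k,v in m.items()},open("m7.json","w"))
a,b=proj(m,[[.587,.2057,.14],bot.read_state()["position"]]);print(a,b)
f=lambda p:cv2.resize(im[max(int(p[1])-45,0):max(int(p[1])-45,0)+90,int(p[0])-45:int(p[0])+45],(400,400),interpolation=cv2.INTER_CUBIC)
cv2.imwrite("pics/c7.png",np.hstack([f(a),f(b)]))
E
```

```text
t: 29.15
position: [0.4971, 0.2046, 0.2396]
eef_rot: [180.0, -0.0, -0.1]
ft_force: [-0.3, -0.5, -1.0]
gripper_width: 0.389
grip_force: 30.0
t 29.15 p [497.1 204.6 239.6] rpy [ 1.7999e+02 -0.0000e+00 -9.0000e-02] F [-0.3 -0.5 -1. ] M [ 0.02 -0.05  0.07] w 34.2 g 30.0 q6 100.0
[279.81665684  90.38604346] [281.10520672 260.59046516]
```

View pics/c7.png

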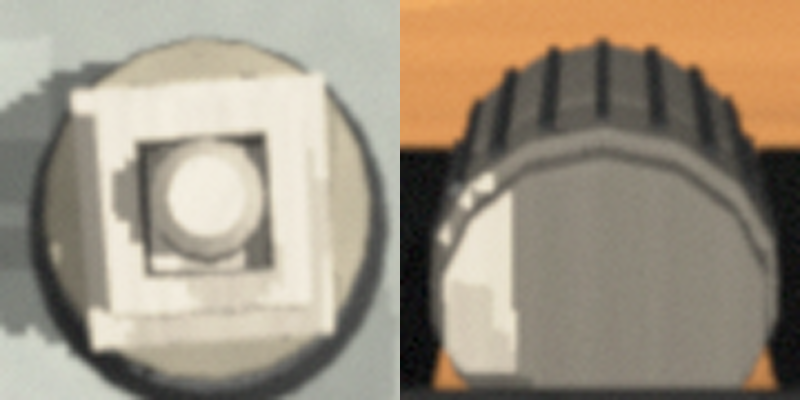

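The clamp lies home on the wheel, with the tip's end face at (205,195). In the right crop the held cap's bottom rim front is at (603,43), its top rim front at (600,128), and it spans columns 433–777.

```bash
python3 - <<'E'
from h import *
import json
m={k:np.array(v) for k,v in json.load(open("m7.json")).items()}
k=90/400
a=lambda *p:np.array(p)*k+[233.6,44.6]
b=lambda *p:np.array([p[0]-400,p[1]])*k+[235.6,214.6]
print("tip",cast(m,[a(205,195)],.154)*1e3)
H=cast(m,[a(92,95),a(324,80),a(310,302),a(112,315)],.138)*1e3
print("hub?",H.mean(0))
tcp=np.array([497.1,204.6,239.6])
print("bottom rim",cast(m,[b(603,43)],.2309)*1e3-tcp-[18,0,0]); print("top rim",cast(m,[b(602,128)],.2625)*1e3-tcp-[18,0,0])
print("sides",(cast(m,[b(433,280),b(777,280)],.2625)*1e3-tcp).mean(0))
go(.587,.2057,.18,0)
E
```

```text
tip [[587.03113141 205.69041993 154.        ]]
hub? [587.78863055 205.04182838 138.        ]
bottom rim [[-1.5000643   0.03717157 -8.7       ]]
top rim [[ 0.61012771  0.10546985 22.9       ]]
sides [ 2.64511785 -0.16648955 22.9       ]
shift [ 3.59 -0.04  2.38] turn [ 0.   -0.   -0.02]
```

```bash
python3 -m jog '.8 -.04 0 0 0 0 .2;.9 0 0 0 0 0 .2;.9 0 0 0 0 0 .2;.8 0 0 0 0 0 .2;.2 0 0 0 0 0 .2'>/dev/null
python3 -m jog '0 0 .3 0 0 0 .2;0 0 .8 0 0 0 .2;0 0 .8 0 0 0 .2;0 0 .4 0 0 0 .2;0 0 0 0 0 0 .2'>/dev/null
python3 -m jog '0 0 0 0 0 0 .2;0 0 0 0 0 0 .2;0 0 0 0 0 0 .2;0 0 0 0 0 0 .2;0 0 0 0 0 0 .2'
python3 -c 'from h import *
st();go(.5873,.2057,.165,0)'
```

```text
t: 30.45
position: [0.5872, 0.2065, 0.1826]
eef_rot: [-180.0, -0.1, -0.0]
ft_force: [0.3, 0.3, -0.8]
gripper_width: 0.393
grip_force: 30.0
t 30.45 p [587.2 206.5 182.6] rpy [-1.7999e+02 -6.0000e-02 -2.0000e-02] F [ 0.3  0.3 -0.8] M [ 0.05 -0.04 -0.  ] w 34.6 g 30.0 q6 99.0
shift [0.   0.03 0.7 ] turn [-0.   -0.01 -0.  ]
```

```bash
python3 -m jog '0 .03 .3 0 0 0 .2;0 0 .25 0 0 0 .2;0 0 .15 0 0 0 .2;0 0 0 0 0 0 .2;0 0 0 0 0 0 .2'
python3 -m jog '0 0 .06 0 0 0 .2;0 0 .06 0 0 0 .2;0 0 .04 0 0 0 .2;0 0 0 0 0 0 .2;0 0 0 0 0 0 .2'
python3 -m jog '0 0 .05 0 0 0 .2;0 0 .05 0 0 0 .2;0 0 .02 0 0 0 .2;0 0 0 0 0 0 .2;0 0 0 0 0 0 .2'
python3 -c 'from h import *
st()'
```

```text
t: 30.87
position: [0.587, 0.2057, 0.1641]
eef_rot: [180.0, 0.0, -0.0]
ft_force: [0.0, 0.5, -0.1]
gripper_width: 0.393
grip_force: 30.0
t: 31.28
position: [0.5871, 0.2057, 0.1605]
eef_rot: [-180.0, -0.0, -0.0]
ft_force: [-0.1, -0.3, -0.5]
gripper_width: 0.392
grip_force: 30.0
t: 31.7
position: [0.587, 0.2057, 0.1574]
eef_rot: [180.0, 0.0, -0.0]
ft_force: [0.1, 0.1, -1.7]
gripper_width: 0.393
grip_force: 30.0
t 31.7 p [587.  205.7 157.4] rpy [ 1.8e+02  1.0e-02 -2.0e-02] F [ 0.1  0.1 -1.7] M [ 0.04  0.02 -0.02] w 34.6 g 30.0 q6 99.0
```

```bash
python3 -m jog '0 0 .08 0 0 0 .2;0 0 .08 0 0 0 .2;0 0 .04 0 0 0 .2;0 0 0 0 0 0 .2;0 0 0 0 0 0 .2'
python3 -m jog '0 0 .07 0 0 0 .2;0 0 .06 0 0 0 .2;0 0 .04 0 0 0 .2;0 0 0 0 0 0 .2;0 0 0 0 0 0 .2'
python3 -m jog '0 0 .04 0 0 0 .2;0 0 .02 0 0 0 .2;0 0 0 0 0 0 .2;0 0 0 0 0 0 .2;0 0 0 0 0 0 .2'
python3 -c 'from h import *
st()'
```

```text
t: 32.12
position: [0.5871, 0.2057, 0.1524]
eef_rot: [180.0, 0.0, -0.0]
ft_force: [0.3, -0.7, -1.7]
gripper_width: 0.396
grip_force: 30.0
t: 32.53
position: [0.5871, 0.2057, 0.1481]
eef_rot: [180.0, 0.0, -0.0]
ft_force: [-0.8, -0.9, -1.2]
gripper_width: 0.391
grip_force: 30.0
t: 32.95
position: [0.5871, 0.2057, 0.1467]
eef_rot: [-180.0, 0.0, -0.0]
ft_force: [0.7, 0.0, -0.6]
gripper_width: 0.394
grip_force: 30.0
t 32.95 p [587.1 205.7 146.7] rpy [-1.8e+02  0.0e+00 -2.0e-02] F [ 0.7  0.  -0.6] M [0.06 0.08 0.01] w 34.7 g 30.0 q6 99.0
```

```bash
python3 -m jog '0 0 .03 0 0 0 .2;0 0 0 0 0 0 .2;0 0 0 0 0 0 .2;0 0 0 0 0 0 .2;0 0 0 0 0 0 .2'
python3 -m jog '0 0 .02 0 0 0 .2;0 0 0 0 0 0 .2;0 0 0 0 0 0 .2;0 0 0 0 0 0 .2;0 0 0 0 0 0 .2'
python3 -c 'from h import *
st()'
```

```text
t: 33.37
position: [0.5872, 0.2057, 0.1467]
eef_rot: [-180.0, -0.0, -0.0]
ft_force: [-2.4, -0.4, 5.5]
gripper_width: 0.397
grip_force: 30.0
t: 33.78
position: [0.5873, 0.2057, 0.1467]
eef_rot: [-180.0, -0.1, -0.0]
ft_force: [-3.0, -1.7, 8.7]
gripper_width: 0.395
grip_force: 30.0
t 33.78 p [587.3 205.7 146.7] rpy [-1.7999e+02 -8.0000e-02 -2.0000e-02] F [-3.  -1.7  8.7] M [-0.13  0.53 -0.02] w 34.8 g 30.0 q6 99.0
```

Seated at the expected height of 0.1467. Releasing, lifting clear, and checking.

```bash
for i in 1 2; do python3 -m jog '0 0 0 0 0 0 .8;0 0 0 0 0 0 .8;0 0 0 0 0 0 .8;0 0 0 0 0 0 .8;0 0 0 0 0 0 .8' >/dev/null; done
python3 -m jog '0 0 -.3 0 0 0 .8;0 0 -.8 0 0 0 .8;0 0 -1 0 0 0 .8;0 0 -1 0 0 0 .8;0 0 -1 0 0 0 .8' >/dev/null
python3 -m jog '-.8 0 -.2 0 0 0 .8;-.8 0 0 0 0 0 .8;-.8 0 0 0 0 0 .8;-.8 0 0 0 0 0 .8;0 0 0 0 0 0 .8'
python3 - <<'E'
from h import *
st(); im=imaging.get_image("scene"); cv2.imwrite("pics/s8.png",im)
w=imaging.get_image("wrist")
a=cv2.resize(im[190:265,315:400],(453,400),interpolation=cv2.INTER_CUBIC)
cv2.imwrite("pics/c8.png",np.hstack([a,cv2.resize(w[0:200,180:380],(340,400)[:1]*1+(400,))]))
E
```

```text
t: 35.45
position: [0.5048, 0.2061, 0.2542]
eef_rot: [-180.0, -0.0, 0.0]
ft_force: [0.4, 0.2, 0.2]
gripper_width: 0.801
grip_force: 0.0
t 35.45 p [504.8 206.1 254.2] rpy [-1.7999e+02 -2.0000e-02  4.0000e-02] F [0.4 0.2 0.2] M [ 0.04  0.04 -0.01] w 70.4 g 0.0 q6 100.0
```

View pics/c8.png

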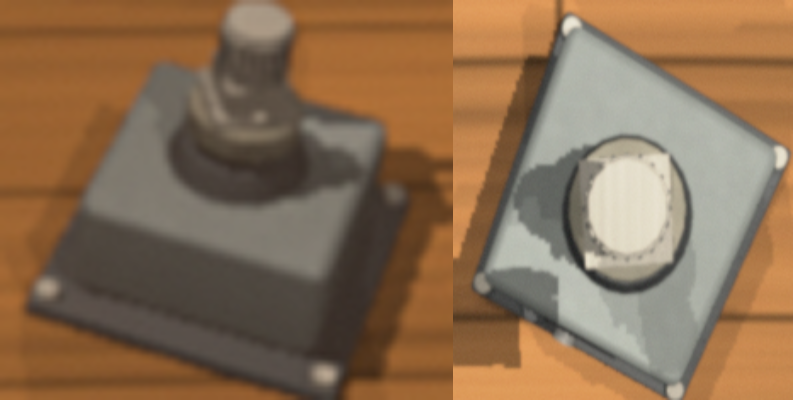

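The stack stands upright and concentric on the spindle: cap at (260,20) over the clamp and wheel in the scene crop, and at (627,205) in the wrist crop. The gripper is clear, so I'm handing in.

```bash
python3 -c 'from rig import ticket; print(ticket.finish_job())'
```

```text
the job is handed in; nothing more can be done
None
```

I mounted the wheel, clamp plate and cap in order, each stopping at its expected seated height with under 10 N of measured contact force, then let go, moved the gripper clear and handed in at about 35 s.

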